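Roll the paint roller bar into its V-rest

ROBOT

A 7-joint arm with a two-finger parallel gripper is mounted at the origin on the work surface. World frame = base frame: x ahead of the robot, y to its left, z up, the work surface at z = 0. Lengths are in m, angles in rad, forces in N, time in s.
With the tool pointing down it reaches from about 0.425 to 0.875 m from the base axis. Payload 4.7 kg.
Tool frame: the origin (TCP) lies at the centre of the arm's flange, where the gripper is bolted on; the fingertips stand 182 mm ahead of it and the grasp point (between the pads) lies ahead of it (ctrl.hold_point_z is the z of the grasp point in the tool frame, in m); z points along the fingers, y is the direction in which the jaws open and shut (so a half turn about z gives the same grasp; the last joint's range is limited). The gripper opens to 87 mm and grips with 3 to 60 N. Pads are 19 mm wide; open, the fingers measure 117 mm over their backs; the gripper's body (75 mm by 190 mm) begins 51 mm behind the grasp point.
Start: joints at [0.014, 0.321, -0.07, 1.45, 0.023, 1.371, -0.057], TCP at [0.65, -0, 0.405] pointing down, gripper open.
Joint ranges: [-2.86, 2.86], [-0.3, 2.09], [-1.38, 1.24], [0.06, 2.45], [-1.56, 4.7], [0.09, 2.05], [-2.69, 2.69]. Speed limits (rad/s): [2.57, 2.57, 3.14, 3.14, 3.14, 3.14, 3.14].

INTERFACE

Orientations are given as a rotation vector (axis times angle).
In Python, from bench import get_state, imaging, workorder, ctrl gives the robot as it stands.
- The arm moves only by the tool step_arm, never from a script. Its argument "increments" is a list of rows, each an object of numbers: "claw": the opening, from 0 (shut) to 1 (fully open); "tx", "ty", "tz": the shift along the tool's x, y, z in m; "spin": the turn about the tool's z in degrees. A call has 1 to 8 rows; each row is the pose to reach, as a shift and turn from the pose commanded when the call began, along the tool's axes at that moment; what a row does not reach only later rows make up. A row lasts 1/12 s, in which the tool goes at most 41.7 mm and 7.16 degrees, less where a joint would pass 70% of its speed; a pose out of reach is approached as far as the arm can. A call with a gripper value outside its range is refused whole. The fingers move at their own pace and stop on an object; "force" is the grip in N (left out, the last holds). Time passes only in rows, so rows that repeat a pose let the fingers close. It gives the time, the measured TCP pose, the force and the opening at its end, in the units of the state.
- get_state(): the state, without advancing time (a new reading comes with each control period).
- imaging.get_image(name): name is "scene" or "side" or "wrist"; returns the picture (480x640x3 uint8, blue, green, red); there is no depth.
- imaging.camera_params(name): a dict with "intrinsics" (3x3 intrinsics, pixels), "camera_from_world" (4x4, takes a point from world to camera coordinates). Camera axes: x right, y down, z forward; pixel columns grow to the right and rows downward; lengths in m; the calibration is good to about 2 mm. A picture is of the moment at which its call begins: read the wrist's pose just before it. camera_params takes no time and is no camera call; for the wrist camera it gives the pose at the moment of the call.
- workorder.close_job(): hands the job in, once; it reports no verdict.
The state is a dict: "time": time; "joint_positions": joint angles; "qd": joint speeds; "joint_torque": joint torques, N m; "position": TCP position; "tool_rot": TCP orientation; "ft_force": force on the tool from outside, world axes, zero at the start; "torque": the same for the moment, N m; "grip_width": opening from 0.0 (shut) to 1.0 (fully open).
Only numpy, scipy, OpenCV 4.12 (cv2) and the standard library are available. Lean on these libraries where they do the work, as an engineer would, in place of code of your own. Each camera call takes 0.05 s, during which the arm holds its last target. There are 200 camera calls.

TASK

Roll the loose blue roller bar along the table by pushing it on its side with your fingers, up the little ramp and into the V of the yellow rest, so that it lies seated in the V with neither end sticking out. Roll it gently and under control: do not pinch, lift, drag or flick it. Leave the paint bottles and the cup standing where they are.

Things in the scene. Friction and masses are not known exactly. Their poses are not given: they have to be found in the camera images.
- roller: Loose blue roller bar, a cylinder 50 mm in diameter, 160 mm long, 250-490 g, lying on the table; white end discs, thin white stripe along its side. Origin at its centre (25 mm up); y is its long axis, x and z turn as it rolls. Starts 200-270 mm before the rest, up to 20 mm sideways, up to 0.22 rad askew. Rolls easily: let go at 50 mm/s it coasts about 10 mm, at 100 mm/s about 40 mm.
- rest: Yellow bent-sheet V-rest, fixed, 240 mm wide along its y. Origin on the table right under the axis of a seated bar; x is the roll-in direction (world +y within 0.25 rad), y along the V, z up. V bottom 1 mm high at x = +5 mm; a 45 degree back wall rises from there to 42 mm height at x = +46 mm; flange to x = +76 mm. A seated bar's axis is at x = 0, 31 mm above the table.
- ramp_foot (a point): Middle of the ramp's lower edge on the rest, at table height, x = -86 mm in the rest's frame. The ramp rises at 10 degrees to a crest 12 mm high at x = -18 mm, then a 25 degree slope falls into the V: once past the crest the bar drops in by itself. Push the bar at or below half its height (tips about 15 mm above the table clear the ramp): pushed above that it may jam against the ramp.
- bottle_blue: Blue paint bottle with white cap, 52 mm in diameter, 130 mm tall, loose; leave it standing. Origin at the centre of its underside, z up.
- bottle_green: Green paint bottle with white cap, 52 mm in diameter, 130 mm tall, loose; leave it standing. Origin at the centre of its underside, z up.
- cup: White plastic mixing cup, 72 mm in diameter at the rim, 85 mm tall, loose; leave it standing. Origin at the centre of its underside, z up.
Not all that is in view belongs to the job. Leave any red look-alike of the roller alone. Several things look just like the cup: the one meant starts farthest to the robot's right.

How it is judged:
On the way:
1. the bar has truly rolled (turned well over a quarter turn about its own axis) on the table before the ramp (angle between roller's own z axis and vertical above 1.8 rad and x of roller in the frame of rest below -0.075 m and height (world z) of roller below 0.032 m), for 0.05 s.
At the end, for the whole second after the job is handed in: The bar rests in the V: axis within 7 mm of the seat line, 26 to 36 mm above the table, parallel to the V within 0.08 rad, middle within 42 mm of the rest's middle, so neither end sticks out more than 2 mm. Bottles and cup are upright (0.1 rad), within 20 mm of their places (x of roller in the frame of rest between -0.007 and 0.007 m and y of roller in the frame of rest between -0.042 and 0.042 m and height (world z) of roller between 0.026 and 0.036 m and angle between the y axis of roller and the y axis of rest, either way round below 0.08 rad and linear speed of roller below 0.02 m/s and angular speed of roller below 0.5 rad/s and distance of each of bottle_blue, bottle_green, cup from where it was at the start of the episode below 0.02 m and angle between each of bottle_blue, bottle_green, cup's own z axis and vertical below 0.1 rad); the robot touches nothing.
It fails at once if the bar is lifted off the table or the rest (height (world z) of roller above 0.046 m or (height (world z) of roller above 0.036 m and x of roller in the frame of rest below -0.1 m)).
It fails at once if the bar is pinched or pushed hard (over 30 N) (contact force between the fingers and roller above 30 N).
It fails at once if the bar is flicked or runs away (faster than 0.5 m/s) (linear speed of roller above 0.5 m/s).
It fails at once if a bottle or the cup is knocked or moved (distance of any of bottle_blue, bottle_green, cup from where it was at the start of the episode above 0.02 m or angle between any of bottle_blue, bottle_green, cup's own z axis and vertical above 0.3 rad).
It also fails if it takes over 64 s, if anything falls off the work surface, if the arm or the gripper's body presses on something with over 40 N, if the wrist force passes 120 N, or if a joint passes its speed limit or range.

## Working session

There is one attempt and no reset: what is moved stays moved. The work goes in short steps, Python scripts to look and compute and a tool call to move; the robot and the scene stay as the last step left them, time stands still between calls to the robot, and variables do not carry over. Pictures are saved under pics/ and viewed, on a budget of 10 in all, crops included, one or two more only if the job needs it, and the job is handed in when it is done.

Besides the shell and the picture viewer there is one more tool, called after "Request:" as name(argument=value, ...), one argument or row to a line, values as JSON. step_arm: Moves the arm, as the interface text tells. Its arguments: {"type":"object","properties":{"increments":{"type":"array"},"force":{"type":"number"}},"required":["increments"]}

```bash
ls; mkdir -p pics; python3 - <<'E'
from bench import get_state, imaging, ctrl
import cv2,numpy as np
s=get_state();print(s, ctrl.hold_point_z)
a=imaging.get_image("scene");b=imaging.get_image("side")
cv2.imwrite("pics/scene0.png",a);cv2.imwrite("pics/side0.png",b)
for n in("scene","side","wrist"):
    p=imaging.camera_params(n);print(n,np.round(p["intrinsics"],1).tolist(),np.round(p["camera_from_world"],3).tolist())
E
```

```text
pics
{'time': 0.0, 'joint_positions': array([ 0.01412346,  0.32179343, -0.0700955 ,  1.45165883,  0.02260588,
        1.37077343, -0.0568922 ]), 'qd': array([ 0.00060692,  0.00043215,  0.00107784,  0.00211002,  0.00059159,
        0.00046679, -0.00010237]), 'joint_torque': array([-2.58547143e-04, -4.91284704e+01, -4.03903294e-01, -3.12526345e+01,
       -6.40594075e-02,  4.37659642e-02,  1.61017233e-04]), 'position': array([ 6.49798056e-01, -4.20122740e-05,  4.03688590e-01]), 'tool_rot': array([-2.22054010e+00, -2.22059770e+00,  2.15649142e-03]), 'ft_force': array([ 0.02362418, -0.02119054,  0.44956736]), 'torque': array([ 0.04733817, -0.00509822,  0.1038529 ]), 'grip_width': 1.0010061574109081} 0.1635
scene [[617.0, 0.0, 317.3], [0.0, 617.0, 235.7], [0.0, 0.0, 1.0]] [[-0.825, 0.565, -0.015, 0.496], [0.368, 0.517, -0.773, -0.165], [-0.429, -0.643, -0.635, 1.732], [0.0, 0.0, 0.0, 1.0]]
side [[456.7, 0.0, 321.8], [0.0, 456.7, 240.0], [0.0, 0.0, 1.0]] [[0.84, -0.542, 0.008, -0.488], [-0.397, -0.625, -0.672, 0.281], [0.369, 0.562, -0.74, 0.738], [0.0, 0.0, 0.0, 1.0]]
wrist [[409.1, 0.0, 321.5], [0.0, 409.1, 237.6], [0.0, 0.0, 1.0]] [[1.0, -0.0, -0.002, -0.649], [0.0, -0.958, 0.288, -0.034], [-0.002, -0.288, -0.958, 0.391], [0.0, 0.0, 0.0, 1.0]]
```

View pics/scene0.png

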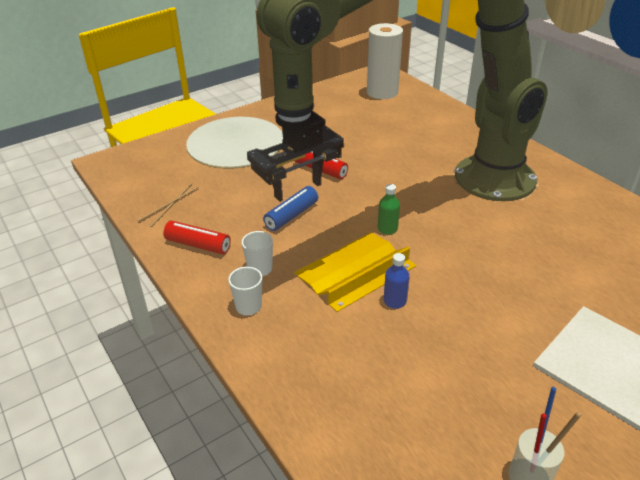

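View pics/side0.png

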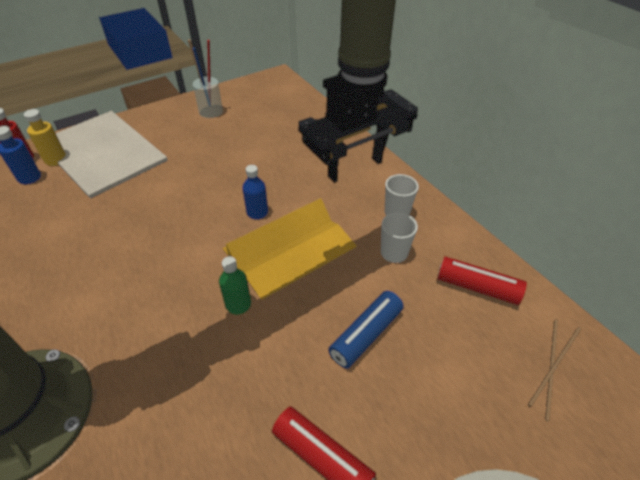

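Scene: blue roller at (291,208), yellow rest around (357,268), green bottle (389,212), blue bottle (397,282), and two cups at (258,253) and (246,290). Side: roller (367,329), with the rest's ramp edge from about (258,293) to (355,243). Next I'll measure these.

```bash
cat > h.py <<'E'
from bench import get_state, imaging
import cv2,numpy as np
def P(n):
    p=imaging.camera_params(n);return np.array(p["intrinsics"]),np.array(p["camera_from_world"])
def ray(n,uv,pp=None):
    K,T=pp or P(n);R=T[:3,:3];d=R.T@np.linalg.solve(K,[uv[0],uv[1],1.]);return -R.T@T[:3,3],d/np.linalg.norm(d)
def onz(n,uv,z,pp=None):
    c,d=ray(n,uv,pp);return c+d*(z-c[2])/d[2]
def tri(u,v,a="scene",b="side",pa=None,pb=None):
    c1,d1=ray(a,u,pa);c2,d2=ray(b,v,pb)
    s=np.linalg.lstsq(np.c_[d1,-d2],c2-c1,rcond=None)[0];p,q=c1+s[0]*d1,c2+s[1]*d2
    return (p+q)/2,np.linalg.norm(p-q)
def mask(im,lo,hi):
    return cv2.inRange(cv2.cvtColor(im,cv2.COLOR_BGR2HSV),np.array(lo),np.array(hi))
def blobs(m,amin=150):
    cs,_=cv2.findContours(m,cv2.RETR_EXTERNAL,cv2.CHAIN_APPROX_NONE)
    return sorted([c for c in cs if cv2.contourArea(c)>amin],key=cv2.contourArea,reverse=True)
BLUE=((105,120,50),(125,255,255));YEL=((22,150,90),(32,255,255));GRN=((45,100,40),(85,255,255))
E
python3 - <<'E'
from h import *
I={n:cv2.imread(f"pics/{n}0.png") for n in("scene","side")}
np.set_printoptions(precision=3,suppress=True)
for n,im in I.items():
    for nm,r in(("blue",BLUE),("yel",YEL),("grn",GRN)):
        for c in blobs(mask(im,*r)):
            x,y,w,h=cv2.boundingRect(c)
            if y<100 : continue
            print(n,nm,cv2.contourArea(c),(x,y,w,h),np.round(cv2.minAreaRect(c)[0],1),np.round(cv2.minAreaRect(c)[1:][0]),cv2.boxPoints(cv2.minAreaRect(c)).round().tolist())
            if nm=="yel": print(cv2.approxPolyDP(cv2.convexHull(c),4,True)[:,0].tolist())
            print("  base z0",onz(n,(x+w/2,y+h-3),0))
for n,u in(("scene",(258,272)),("scene",(247,311)),("side",(397,259)),("side",(399,215))):print(n,u,onz(n,u,0))
print(tri((258,253-13),(401,184)),tri((258,240),(398,225)),tri((246,277),(401,184)),tri((246,277),(398,225)))
E
```

```text
scene blue 535.0 (267, 187, 50, 37) [292.7 205.2] [15. 52.] [[267.0, 214.0], [310.0, 184.0], [319.0, 197.0], [275.0, 226.0]]
  base z0 [ 0.571 -0.16   0.   ]
scene blue 294.0 (386, 267, 22, 29) [400.2 278.5] [29. 19.] [[383.0, 273.0], [398.0, 261.0], [417.0, 284.0], [402.0, 296.0]]
  base z0 [0.52  0.198 0.   ]
scene yel 4245.0 (295, 233, 121, 79) [356.2 268.3] [ 55. 111.] [[294.0, 272.0], [391.0, 217.0], [418.0, 265.0], [322.0, 320.0]]
[[415, 265], [337, 311], [295, 273], [369, 233], [408, 247]]
  base z0 [ 0.626  0.183 -0.   ]
scene grn 640.0 (378, 195, 22, 39) [388.6 214. ] [20. 38.] [[378.0, 233.0], [380.0, 194.0], [400.0, 195.0], [398.0, 234.0]]
  base z0 [ 0.394  0.017 -0.   ]
side blue 1938.5 (330, 292, 72, 75) [367.4 327.5] [26. 85.] [[328.0, 349.0], [388.0, 288.0], [407.0, 306.0], [347.0, 367.0]]
  base z0 [ 0.524 -0.231  0.   ]
side blue 1002.0 (0, 138, 40, 45) [ 19.1 159.8] [51. 24.] [[-5.0, 145.0], [16.0, 132.0], [43.0, 175.0], [22.0, 188.0]]
  base z0 [0.099 0.624 0.   ]
side blue 685.0 (244, 178, 23, 40) [254.9 197.8] [39. 20.] [[243.0, 179.0], [263.0, 177.0], [267.0, 216.0], [247.0, 219.0]]
  base z0 [0.531 0.205 0.   ]
side yel 836.5 (28, 121, 37, 44) [ 46.4 141.6] [48. 23.] [[25.0, 126.0], [45.0, 115.0], [68.0, 157.0], [48.0, 168.0]]
[[31, 123], [50, 125], [64, 154], [55, 164], [41, 155], [28, 132]]
  base z0 [0.168 0.664 0.   ]
side grn 936.5 (219, 270, 31, 44) [234.8 291.9] [44. 26.] [[218.0, 273.0], [243.0, 268.0], [252.0, 311.0], [226.0, 316.0]]
  base z0 [ 0.378 -0.007  0.   ]
scene (258, 272) [ 0.74  -0.043  0.   ]
scene (247, 311) [0.823 0.052 0.   ]
side (397, 259) [ 0.723 -0.073  0.   ]
side (399, 215) [0.81  0.028 0.   ]
(array([ 0.76 , -0.001,  0.137]), np.float64(0.013414050103882821)) (array([ 0.727, -0.053,  0.084]), np.float64(0.0004842104973080792)) (array([0.81 , 0.039, 0.085]), np.float64(0.0012120175982024113)) (array([ 0.777, -0.015,  0.024]), np.float64(0.01374769554683147))
```

```bash
python3 - <<'E'
from h import *
np.set_printoptions(precision=3,suppress=True)
cv2.imwrite("pics/w0.png",imaging.get_image("wrist"))
I={n:cv2.imread(f"pics/{n}0.png") for n in("scene","side")}
for n,im in I.items():
    for c in blobs(mask(im,(17,150,60),(32,255,255)),2000):
        print(n,cv2.boundingRect(c)); 
        for e in (3,6): print(cv2.approxPolyDP(cv2.convexHull(c),e,True)[:,0].tolist())
C=np.hstack([cv2.resize(I["scene"][175:325,250:430],None,fx=2.2,fy=2.2,interpolation=cv2.INTER_CUBIC)[:330,:396],cv2.resize(I["side"][190:370,220:410],None,fx=2.1,fy=2.1,interpolation=cv2.INTER_CUBIC)[:330,:399]])
cv2.imwrite("pics/crop0.png",C)
E
```

```text
scene (79, 7, 137, 140)
[[173, 7], [215, 115], [111, 146], [79, 34]]
[[173, 7], [215, 115], [111, 146], [79, 34]]
scene (293, 231, 124, 82)
[[416, 264], [337, 312], [293, 273], [367, 231], [409, 246]]
[[416, 264], [337, 312], [293, 273], [367, 231], [409, 246]]
side (223, 198, 133, 101)
[[320, 198], [355, 247], [260, 298], [223, 247]]
[[320, 198], [355, 247], [260, 298], [223, 247]]
```

View pics/w0.png

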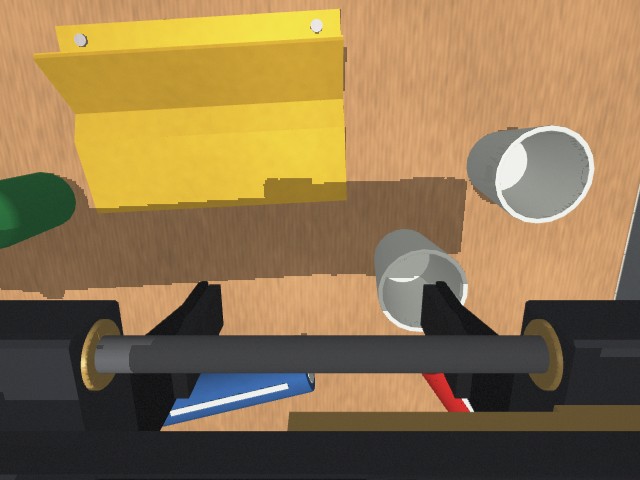

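View pics/crop0.png

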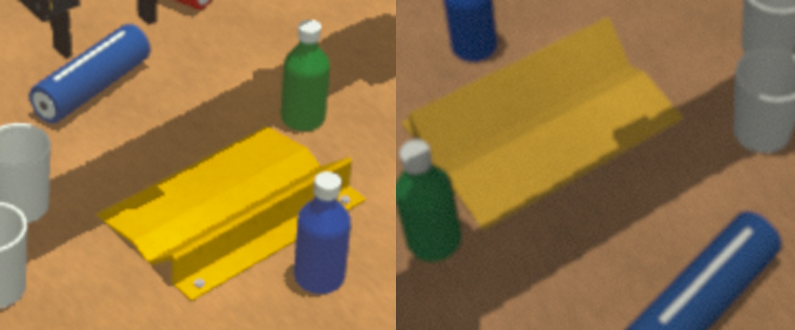

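The wrist view clearly shows the rest: foot edge (97,212)-(347,199), wall top (35,55)-(344,38), and the roller partly hidden below. The crops show the roller ends at scene (269.5,222)/(312,194) and side (395,299)/(341,356).

```bash
python3 - <<'E'
from h import *
np.set_printoptions(precision=4,suppress=True)
F={"wrist":((97,212),(347,199)),"side":((260,298),(355,247)),"scene":((367,231),(293,273))}
for n,(a,b) in F.items():
    A,B=onz(n,a,0),onz(n,b,0);d=B-A;print(n,A,B,np.linalg.norm(d),"yaw",np.arctan2(d[1],d[0]),"mid",(A+B)/2)
a,b=(onz("wrist",u,0.042) for u in((35,55),(344,38)));print("walltop",a,b,np.linalg.norm(a-b),np.arctan2(*(b-a)[1::-1]),(a+b)/2)
for k in(0,1): print("tri foot",tri(F["wrist"][k],F["side"][k],"wrist","side"))
print("wall tri",tri((35,55),(223,247),"wrist","side"),tri((344,38),(320,198),"wrist","side"))
print("roller ends",tri((269.5,222.3),(395,299)),tri((312.5,194),(341,356)), "ctr",tri((291,208.2),(367.4,327.5)))
print(onz("scene",(291,208.2),.025),onz("side",(367.4,327.5),.025),onz("side",(395,299),.025),onz("side",(341,356),.025))
E
```

```text
wrist [ 0.4337 -0.0099  0.    ] [0.6734 0.0028 0.    ] 0.24008381464678133 yaw 0.05272151208218133 mid [ 0.5535 -0.0035  0.    ]
side [ 0.4326 -0.0062 -0.    ] [0.6674 0.0022 0.    ] 0.23487467858219765 yaw 0.03577377473607168 mid [ 0.55  -0.002 -0.   ]
scene [ 0.439  -0.0155  0.    ] [0.6749 0.0075 0.    ] 0.2371113593447607 yaw 0.09714594916816725 mid [ 0.557 -0.004  0.   ]
walltop [0.4293 0.1235 0.042 ] [0.6664 0.1352 0.042 ] 0.23737248195106017 0.04939966289577102 [0.5478 0.1294 0.042 ]
tri foot (array([ 0.4332, -0.0086,  0.0016]), np.float64(0.003107142967316651))
tri foot (array([ 0.6715,  0.0034, -0.0032]), np.float64(0.0049073108203996005))
wall tri (array([0.4207, 0.126 , 0.0306]), np.float64(0.002731597947467679)) (array([0.6653, 0.1365, 0.0397]), np.float64(0.0029664421868769246))
roller ends (array([ 0.6382, -0.1614,  0.0257]), np.float64(0.004719183725558671)) (array([ 0.4836, -0.2021,  0.0245]), np.float64(0.009463277299037703)) ctr (array([ 0.5596, -0.1824,  0.0224]), np.float64(0.0020679854316089995))
[ 0.5606 -0.1787  0.025 ] [ 0.5594 -0.1841  0.025 ] [ 0.6406 -0.1623  0.025 ] [ 0.4874 -0.2049  0.025 ]
```

Request:
step_arm(
  increments=[
    {"tx": -0.03, "ty": -0.01, "spin": -2, "claw": 1},
    {"tx": -0.065, "ty": -0.02, "spin": -5},
    {"tx": -0.1, "ty": -0.03, "spin": -8},
    {"tx": -0.135, "ty": -0.045, "spin": -11},
    {"tx": -0.17, "ty": -0.055, "tz": 0.02, "spin": -13},
    {"tx": -0.205, "ty": -0.068, "tz": 0.04, "spin": -15},
    {"tx": -0.24, "ty": -0.076, "tz": 0.06, "spin": -15},
    {"tx": -0.24, "ty": -0.076, "tz": 0.06, "spin": -15},
  ],
)

```text
invalid input at $.increments[0]: expected keys claw, tx, ty, tz, spin
```

```bash
python3 - <<'E'
from h import *
import pickle
np.set_printoptions(precision=4,suppress=True)
s=get_state();print(s["position"],s["tool_rot"],s["time"])
p=P("wrist");im=imaging.get_image("wrist");cv2.imwrite("pics/w1.png",im);pickle.dump(p,open("w1.pkl","wb"))
for c in blobs(mask(im,*BLUE),500): print(cv2.boundingRect(c),cv2.boxPoints(cv2.minAreaRect(c)).round().tolist())
E
```

```text
[ 0.6499 -0.      0.4039] [-2.2208 -2.2208  0.0017] 0.15
(163, 373, 152, 53) [[153.0, 384.0], [306.0, 348.0], [316.0, 390.0], [163.0, 426.0]]
```

View pics/w1.png

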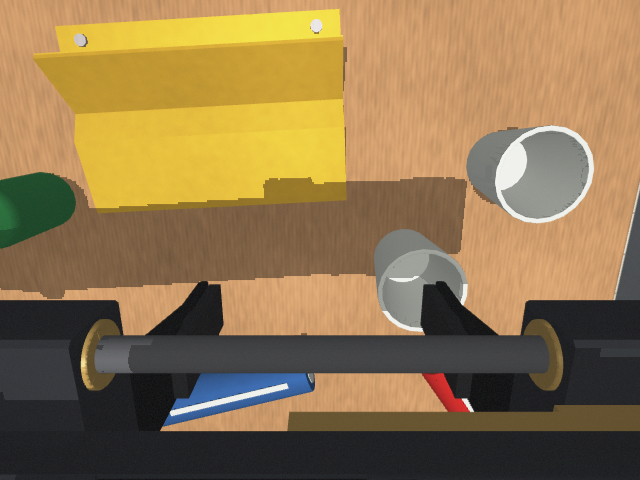

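The call was refused because every row needs all its keys, so nothing moved and this view is unchanged from the last one. I'll send it again with full rows.

Request:
step_arm(
  increments=[
    {"claw": 1, "tx": -0.03, "ty": -0.01, "tz": 0, "spin": -2},
    {"claw": 1, "tx": -0.065, "ty": -0.02, "tz": 0, "spin": -5},
    {"claw": 1, "tx": -0.1, "ty": -0.03, "tz": 0, "spin": -8},
    {"claw": 1, "tx": -0.135, "ty": -0.045, "tz": 0, "spin": -11},
    {"claw": 1, "tx": -0.17, "ty": -0.055, "tz": 0.02, "spin": -13},
    {"claw": 1, "tx": -0.205, "ty": -0.068, "tz": 0.04, "spin": -15},
    {"claw": 1, "tx": -0.24, "ty": -0.076, "tz": 0.06, "spin": -15},
    {"claw": 1, "tx": -0.24, "ty": -0.076, "tz": 0.06, "spin": -15},
  ],
)

```text
time: 0.87
position: [0.5689, -0.2493, 0.3401]
tool_rot: [-1.925, -2.477, 0.013]
ft_force: [0.0, -1.6, -0.8]
grip_width: 1.0
```

```bash
python3 - <<'E'
from h import *
import pickle
np.set_printoptions(precision=4,suppress=True)
s=get_state();print(s["position"],s["tool_rot"],s["time"])
p=P("wrist");im=imaging.get_image("wrist");cv2.imwrite("pics/w2.png",im);pickle.dump(p,open("w2.pkl","wb"))
for c in blobs(mask(im,*BLUE),500): print(cv2.boundingRect(c),cv2.boxPoints(cv2.minAreaRect(c)).round().tolist())
E
```

```text
[ 0.5689 -0.2493  0.3401] [-1.9248 -2.4767  0.0132] 0.8667
(213, 95, 248, 77) [[212.0, 100.0], [460.0, 95.0], [461.0, 166.0], [214.0, 172.0]]
```

View pics/w2.png

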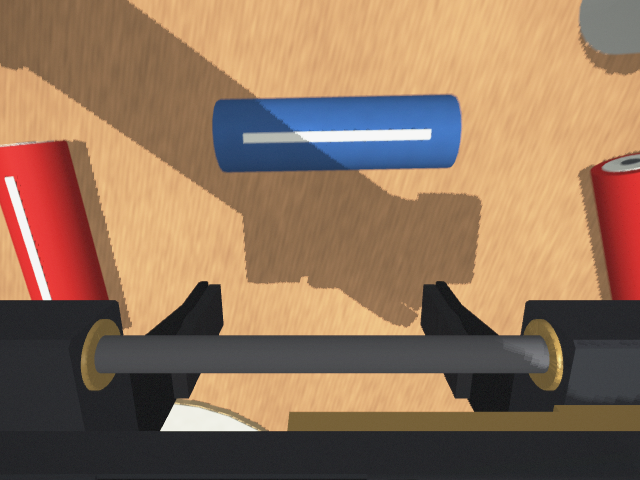

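Roller at (337,133), nearly parallel to the jaws. Red bars stand to the left (edge about (105,300)) and right (595,165). Fingers show at (210,290) and (433,290).

```bash
python3 - <<'E'
from h import *
import pickle
from scipy.spatial.transform import Rotation as Ro
np.set_printoptions(precision=4,suppress=True)
p=pickle.load(open("w2.pkl","rb"));s=get_state();R=Ro.from_rotvec(s["tool_rot"]).as_matrix();t=s["position"]
print(R)
L,Rr=onz("w",(213,136),.025,p),onz("w",(461,131),.025,p);d=Rr-L
print("roller",L,Rr,(L+Rr)/2,np.linalg.norm(d),"yaw",np.arctan2(d[1],d[0]),"tool",R.T@((L+Rr)/2-t))
for u,z in(((105,300),.025),((66,140),.025),((593,165),.025),((612,300),.025)):
    q=onz("w",u,z,p);print(u,q,R.T@(q-t))
E
```

```text
[[-0.2499  0.9682 -0.0059]
 [ 0.9683  0.2499 -0.001 ]
 [ 0.0005 -0.006  -1.    ]]
roller [ 0.4764 -0.2059  0.025 ] [ 0.643 -0.16   0.025] [ 0.5597 -0.1829  0.025 ] 0.1727345705768198 yaw 0.2690708817920758 tool [0.0632 0.0067 0.3168]
(105, 300) [ 0.4151 -0.3516  0.025 ] [-0.064  -0.1754  0.3179]
(66, 140) [ 0.3763 -0.2342  0.025 ] [ 0.0594 -0.1836  0.318 ]
(593, 165) [ 0.7412 -0.159   0.025 ] [0.041  0.1884 0.3157]
(612, 300) [ 0.8005 -0.2517  0.025 ] [-0.0635  0.2227  0.3155]
```

Request:
step_arm(
  increments=[
    {"claw": 1, "tx": 0, "ty": 0.005, "tz": 0.03, "spin": -1},
    {"claw": 1, "tx": 0, "ty": 0.005, "tz": 0.06, "spin": -1},
    {"claw": 1, "tx": 0, "ty": 0.005, "tz": 0.09, "spin": -1},
    {"claw": 1, "tx": 0, "ty": 0.005, "tz": 0.115, "spin": -1},
    {"claw": 1, "tx": 0, "ty": 0.005, "tz": 0.135, "spin": -1},
    {"claw": 1, "tx": 0, "ty": 0.005, "tz": 0.142, "spin": -1},
    {"claw": 1, "tx": 0.005, "ty": 0.005, "tz": 0.143, "spin": -1},
    {"claw": 1, "tx": 0.01, "ty": 0.005, "tz": 0.143, "spin": -1},
  ],
)

```text
time: 1.58
position: [0.5768, -0.2284, 0.2024]
tool_rot: [1.89, 2.509, 0.001]
ft_force: [-0.2, 0.2, 0.7]
grip_width: 0.998
```

Request:
step_arm(
  increments=[
    {"claw": 1, "tx": 0.003, "ty": 0, "tz": 0.002, "spin": 0},
    {"claw": 1, "tx": 0.007, "ty": 0, "tz": 0.004, "spin": 0},
    {"claw": 1, "tx": 0.011, "ty": 0, "tz": 0.004, "spin": 0},
    {"claw": 1, "tx": 0.014, "ty": 0, "tz": 0.004, "spin": 0},
    {"claw": 1, "tx": 0.017, "ty": 0, "tz": 0.004, "spin": 0},
    {"claw": 1, "tx": 0.021, "ty": 0, "tz": 0.004, "spin": 0},
    {"claw": 1, "tx": 0.025, "ty": 0, "tz": 0.004, "spin": 0},
    {"claw": 1, "tx": 0.029, "ty": 0, "tz": 0.004, "spin": 0},
  ],
)

```text
time: 2.25
position: [0.5681, -0.2009, 0.1979]
tool_rot: [1.891, 2.509, 0.0]
ft_force: [-0.6, -0.4, 0.2]
grip_width: 1.001
```

```bash
cat >> h.py <<'E'
def look(tag):
    np.set_printoptions(precision=4,suppress=True)
    from scipy.spatial.transform import Rotation as Ro
    s=get_state();R=Ro.from_rotvec(s["tool_rot"]).as_matrix()
    print("tcp",s["position"],"jaw yaw %.3f"%np.arctan2(R[1,1],R[0,1]),"F",s["ft_force"])
    ends=[]
    for n in("side","scene"):
        im=imaging.get_image(n);cv2.imwrite(f"pics/{tag}_{n}.png",im)
        for c in blobs(mask(im,*BLUE),300):
            (u,v),(w,h),a=cv2.minAreaRect(c)
            X=onz(n,(u,v),.025)
            if max(w,h)<1.8*min(w,h) or abs(X[0]-.55)>.15 or abs(X[1])>.3: continue
            b=cv2.boxPoints(cv2.minAreaRect(c));e=sorted([(b[i]+b[(i+1)%4])/2 for i in range(4)],key=lambda q:-np.hypot(q[0]-u,q[1]-v))[:2]
            A,B=sorted([onz(n,q,.025) for q in e],key=lambda q:q[0]);d=B-A
            r=X[:2]-[.549,.0825];c_,s_=np.cos(.051),np.sin(.051)
            print(n,"ctr",X,"yaw %.3f"%np.arctan2(d[1],d[0]),"rest x %.4f y %.4f"%(-s_*r[0]+c_*r[1],c_*r[0]+s_*r[1]))
    r=s["position"][:2]-[.549,.0825];print("tcp in rest x %.4f y %.4f"%(-s_*r[0]+c_*r[1],c_*r[0]+s_*r[1]))
E
python3 -c "from h import *;look('a')"
```

```text
tcp [ 0.5681 -0.2009  0.1979] jaw yaw 0.279 F [-0.588  -0.3962  0.2129]
side ctr [0.5467 0.2316 0.025 ] yaw 1.174 rest x 0.1490 y 0.0053
tcp in rest x -0.2840 y 0.0047
```

```bash
cat >> h.py <<'E'
def wl(tag,z=.025):
    np.set_printoptions(precision=4,suppress=True)
    from scipy.spatial.transform import Rotation as Ro
    s=get_state();p=P("wrist");R=Ro.from_rotvec(s["tool_rot"]).as_matrix()
    im=imaging.get_image("wrist");cv2.imwrite(f"pics/{tag}.png",im)
    c_,s_=np.cos(.051),np.sin(.051)
    def rest(X):
        r=np.asarray(X)[:2]-[.549,.0825];return "rest x %.4f y %.4f"%(-s_*r[0]+c_*r[1],c_*r[0]+s_*r[1])
    print("t",s["time"],"tcp",s["position"],"jaw yaw %.3f"%np.arctan2(R[1,1],R[0,1]),"F",s["ft_force"],rest(s["position"]))
    m=cv2.morphologyEx(mask(im,*BLUE),cv2.MORPH_CLOSE,np.ones((25,25)))
    for c in blobs(m,2000)[:2]:
        (u,v),wh,a=cv2.minAreaRect(c);b=cv2.boxPoints(cv2.minAreaRect(c))
        e=sorted([(b[i]+b[(i+1)%4])/2 for i in range(4)],key=lambda q:-np.hypot(q[0]-u,q[1]-v))[:2]
        A,B=sorted([onz("w",q,z,p) for q in e],key=lambda q:q[0]);d=B-A;X=(A+B)/2
        print("bar px",np.round(b).tolist(),"ctr",X,"len %.3f yaw %.3f"%(np.linalg.norm(d),np.arctan2(d[1],d[0])),rest(X),"tool",R.T@(X-s["position"]))
E
python3 -c "from h import *;wl('w3')"
```

```text
t 2.35 tcp [ 0.5682 -0.2002  0.1977] jaw yaw 0.280 F [-0.2501  0.6537 -0.8244] rest x -0.2833 y 0.0048
bar px [[63.0, 286.0], [63.0, 156.0], [551.0, 157.0], [551.0, 287.0]] ctr [ 0.5518 -0.1628  0.025 ] len 0.187 yaw 0.277 rest x -0.2451 y -0.0097 tool [ 0.0403 -0.0054  0.1728]
```

View pics/w3.png

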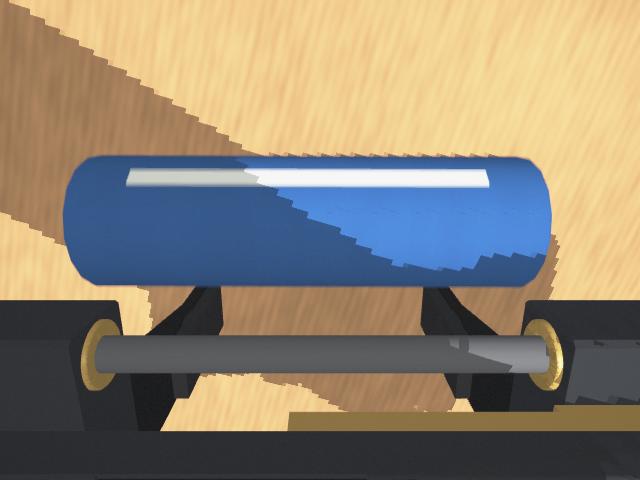

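Request:
step_arm(
  increments=[
    {"claw": 1, "tx": 0.003, "ty": 0, "tz": 0, "spin": 0.5},
    {"claw": 1, "tx": 0.007, "ty": 0, "tz": 0, "spin": 1.2},
    {"claw": 1, "tx": 0.011, "ty": 0, "tz": 0, "spin": 2},
    {"claw": 1, "tx": 0.015, "ty": 0.0005, "tz": 0, "spin": 2.8},
    {"claw": 1, "tx": 0.019, "ty": 0.001, "tz": 0, "spin": 3.6},
    {"claw": 1, "tx": 0.023, "ty": 0.001, "tz": 0, "spin": 4.4},
    {"claw": 1, "tx": 0.027, "ty": 0.0015, "tz": 0, "spin": 5.2},
    {"claw": 1, "tx": 0.031, "ty": 0.002, "tz": 0, "spin": 6},
  ],
)

```text
time: 3.07
position: [0.5616, -0.1703, 0.1978]
tool_rot: [2.021, 2.405, 0.0]
ft_force: [0.3, -0.0, 0.1]
grip_width: 1.001
```

Request:
step_arm(
  increments=[
    {"claw": 1, "tx": 0.004, "ty": 0, "tz": 0, "spin": 0.9},
    {"claw": 1, "tx": 0.008, "ty": 0, "tz": 0, "spin": 1.8},
    {"claw": 1, "tx": 0.012, "ty": 0, "tz": 0, "spin": 2.7},
    {"claw": 1, "tx": 0.016, "ty": 0.0005, "tz": 0, "spin": 3.6},
    {"claw": 1, "tx": 0.02, "ty": 0.001, "tz": 0, "spin": 4.5},
    {"claw": 1, "tx": 0.024, "ty": 0.001, "tz": 0, "spin": 5.4},
    {"claw": 1, "tx": 0.028, "ty": 0.0015, "tz": 0, "spin": 6.2},
    {"claw": 1, "tx": 0.032, "ty": 0.002, "tz": 0, "spin": 7},
  ],
)

```text
time: 3.73
position: [0.558, -0.1386, 0.1978]
tool_rot: [2.164, 2.277, -0.0]
ft_force: [-1.1, 0.8, 0.7]
grip_width: 1.004
```

```bash
python3 -c "from h import *;wl('w4')"
```

```text
t 3.7333 tcp [ 0.558  -0.1386  0.1978] jaw yaw 0.051 F [-1.0844  0.7761  0.7029] rest x -0.2213 y -0.0023
bar px [[8.0, 197.0], [484.0, 95.0], [513.0, 227.0], [36.0, 329.0]] ctr [ 0.5293 -0.0965  0.025 ] len 0.187 yaw 0.265 rest x -0.1778 y -0.0288 tool [ 0.0435 -0.0266  0.1728]
```

The bar kept rolling askew instead of turning: yaw is still 0.265, and it has drifted to y ≈ -0.03. A one-sided push only rolls it. I'll lift clear, straddle it loosely with the open fingers, turn it with a gentle couple, then push on.

Request:
step_arm(
  increments=[
    {"claw": 1, "tx": -0.008, "ty": 0, "tz": 0, "spin": 0},
    {"claw": 1, "tx": -0.02, "ty": 0, "tz": -0.02, "spin": 0},
    {"claw": 1, "tx": -0.03, "ty": 0, "tz": -0.05, "spin": 0},
    {"claw": 1, "tx": -0.03, "ty": 0, "tz": -0.08, "spin": 0},
    {"claw": 1, "tx": -0.03, "ty": -0.01, "tz": -0.11, "spin": 0},
    {"claw": 1, "tx": -0.03, "ty": -0.02, "tz": -0.12, "spin": 0},
    {"claw": 1, "tx": -0.03, "ty": -0.02, "tz": -0.12, "spin": 0},
  ],
)

```text
time: 4.37
position: [0.5394, -0.1719, 0.3215]
tool_rot: [2.161, 2.273, 0.003]
ft_force: [0.2, -0.2, -0.5]
grip_width: 1.001
```

```bash
python3 -c "
from h import *
wl('w5');wl('w5b')
look('b')"
```

```text
t 4.3667 tcp [ 0.5394 -0.1719  0.3215] jaw yaw 0.050 F [ 0.1579 -0.2158 -0.5088] rest x -0.2536 y -0.0226
bar px [[172.0, 88.0], [438.0, 24.0], [457.0, 104.0], [191.0, 168.0]] ctr [ 0.5304 -0.0824  0.025 ] len 0.174 yaw 0.273 rest x -0.1637 y -0.0269 tool [ 0.0906 -0.006   0.2962]
t 4.4167 tcp [ 0.5395 -0.1713  0.3193] jaw yaw 0.051 F [-0.6479  0.6296 -0.4803] rest x -0.2530 y -0.0224
bar px [[171.0, 89.0], [440.0, 25.0], [459.0, 105.0], [191.0, 169.0]] ctr [ 0.5302 -0.0823  0.025 ] len 0.174 yaw 0.272 rest x -0.1636 y -0.0272 tool [ 0.0898 -0.0057  0.2942]
tcp [ 0.5395 -0.1707  0.3177] jaw yaw 0.051 F [-0.3687 -0.4816 -0.6938]
side ctr [0.5466 0.2317 0.025 ] yaw 1.170 rest x 0.1491 y 0.0052
scene ctr [ 0.52  -0.088  0.025] yaw 0.227 rest x -0.1688 y -0.0376
tcp in rest x -0.2524 y -0.0224
```

View pics/w5.png

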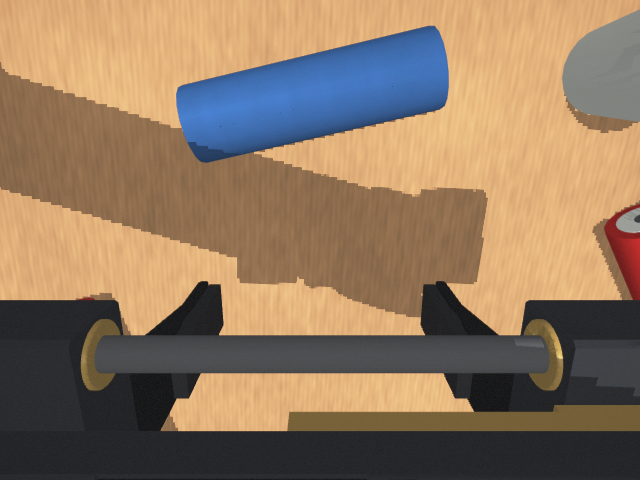

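The bar is at rest at (0.530,-0.083), yaw 0.27, from pixels (177,90) to (447,60), and clear of the cup on the right. Next I straddle it diagonally.

Request:
step_arm(
  increments=[
    {"claw": 1, "tx": 0.012, "ty": 0, "tz": 0, "spin": -7},
    {"claw": 1, "tx": 0.024, "ty": -0.001, "tz": 0, "spin": -14},
    {"claw": 1, "tx": 0.036, "ty": -0.002, "tz": 0, "spin": -21},
    {"claw": 1, "tx": 0.048, "ty": -0.003, "tz": 0, "spin": -28},
    {"claw": 1, "tx": 0.06, "ty": -0.004, "tz": 0, "spin": -35},
    {"claw": 1, "tx": 0.072, "ty": -0.005, "tz": 0, "spin": -42},
    {"claw": 1, "tx": 0.082, "ty": -0.005, "tz": 0, "spin": -49},
    {"claw": 1, "tx": 0.088, "ty": -0.005, "tz": 0, "spin": -56},
  ],
)

```text
time: 5.23
position: [0.53, -0.0807, 0.3159]
tool_rot: [-0.827, -3.028, -0.0]
ft_force: [0.3, -0.8, 1.3]
grip_width: 1.003
```

Request:
step_arm(
  increments=[
    {"claw": 1, "tx": 0, "ty": 0, "tz": 0, "spin": -7},
    {"claw": 1, "tx": 0, "ty": 0, "tz": 0, "spin": -14},
    {"claw": 1, "tx": 0, "ty": 0, "tz": 0.01, "spin": -19},
    {"claw": 1, "tx": 0, "ty": 0, "tz": 0.03, "spin": -19},
    {"claw": 1, "tx": 0, "ty": 0, "tz": 0.05, "spin": -19},
    {"claw": 1, "tx": 0, "ty": 0, "tz": 0.05, "spin": -19},
  ],
)

```text
time: 5.73
position: [0.5281, -0.082, 0.2623]
tool_rot: [-0.327, -3.115, -0.001]
ft_force: [-0.9, 0.3, -1.0]
grip_width: 1.002
```

```bash
python3 -c "
from h import *
wl('w6')
look('c')"
```

```text
t 5.7333 tcp [ 0.5281 -0.082   0.2623] jaw yaw 1.362 F [-0.8543  0.2964 -1.0274] rest x -0.1632 y -0.0293
bar px [[207.0, 162.0], [292.0, 118.0], [403.0, 334.0], [318.0, 378.0]] ctr [ 0.5211 -0.0872  0.025 ] len 0.141 yaw 0.238 rest x -0.1681 y -0.0365 tool [ 0.0034 -0.0065  0.2374]
bar px [[332.0, 373.0], [416.0, 373.0], [416.0, 407.0], [332.0, 407.0]] ctr [ 0.6148 -0.0669  0.025 ] len 0.052 yaw 1.362 rest x -0.1526 y 0.0581 tool [-0.084   0.0328  0.2365]
tcp [ 0.5289 -0.0821  0.2644] jaw yaw 1.362 F [-0.4011 -0.3443  0.2796]
side ctr [ 0.4969 -0.0907  0.025 ] yaw 0.275 rest x -0.1703 y -0.0608
side ctr [0.5466 0.2317 0.025 ] yaw 1.166 rest x 0.1491 y 0.0052
tcp in rest x -0.1633 y -0.0285
```

View pics/w6.png

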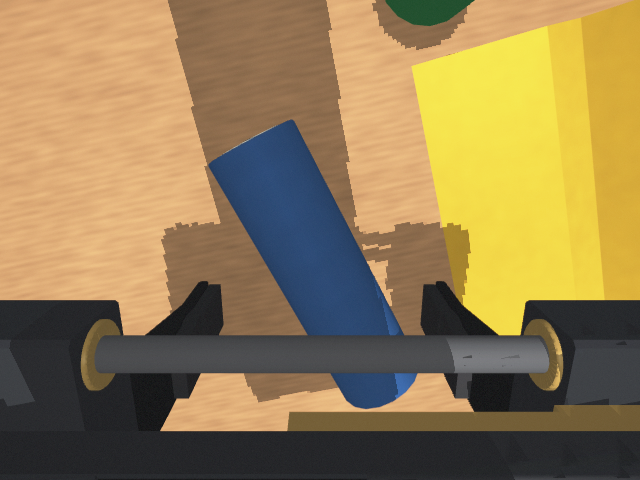

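The bar lies between the two open fingers (fingers at columns 221 and 423, bar at about 283-378). Now I descend.

Request:
step_arm(
  increments=[
    {"claw": 1, "tx": 0, "ty": 0, "tz": 0.01, "spin": 0},
    {"claw": 1, "tx": 0, "ty": 0, "tz": 0.02, "spin": 0},
    {"claw": 1, "tx": 0, "ty": 0, "tz": 0.03, "spin": 0},
    {"claw": 1, "tx": 0, "ty": 0, "tz": 0.04, "spin": 0},
    {"claw": 1, "tx": 0, "ty": 0, "tz": 0.05, "spin": 0},
    {"claw": 1, "tx": 0, "ty": 0, "tz": 0.06, "spin": 0},
    {"claw": 1, "tx": 0, "ty": 0, "tz": 0.067, "spin": 0},
    {"claw": 1, "tx": 0, "ty": 0, "tz": 0.067, "spin": 0},
  ],
)

```text
time: 6.55
position: [0.5292, -0.0823, 0.1987]
tool_rot: [-0.328, -3.121, -0.0]
ft_force: [-0.4, 0.9, -0.0]
grip_width: 0.995
```

Request:
step_arm(
  increments=[
    {"claw": 1, "tx": 0, "ty": 0, "tz": 0, "spin": 2.5},
    {"claw": 1, "tx": 0, "ty": 0, "tz": 0, "spin": 5},
    {"claw": 1, "tx": 0, "ty": 0, "tz": 0, "spin": 7.5},
    {"claw": 1, "tx": 0, "ty": 0, "tz": 0, "spin": 10},
    {"claw": 1, "tx": 0, "ty": 0, "tz": 0, "spin": 12.5},
    {"claw": 1, "tx": 0, "ty": 0, "tz": 0, "spin": 15},
    {"claw": 1, "tx": 0, "ty": 0, "tz": 0, "spin": 17},
    {"claw": 1, "tx": 0, "ty": 0, "tz": 0, "spin": 19},
  ],
)

```text
time: 7.22
position: [0.5303, -0.0824, 0.2012]
tool_rot: [0.842, 3.026, 0.0]
ft_force: [0.5, -0.2, 0.1]
grip_width: 1.0
```

```bash
python3 -c "
from h import *
wl('w7')
look('d')"
```

```text
t 7.2167 tcp [ 0.5303 -0.0824  0.2012] jaw yaw 1.028 F [ 0.4769 -0.1524  0.0764] rest x -0.1637 y -0.0270
bar px [[121.0, 215.0], [213.0, 121.0], [426.0, 332.0], [334.0, 425.0]] ctr [ 0.5104 -0.0888  0.025 ] len 0.125 yaw 0.195 rest x -0.1691 y -0.0473 tool [ 0.0139 -0.0158  0.1761]
bar px [[302.0, 373.0], [473.0, 373.0], [473.0, 410.0], [302.0, 410.0]] ctr [ 0.5793 -0.0771  0.025 ] len 0.076 yaw 1.028 rest x -0.1609 y 0.0221 tool [-0.039   0.0298  0.1762]
tcp [ 0.5303 -0.0824  0.2012] jaw yaw 1.027 F [ 0.8024  0.1897 -0.8673]
side ctr [0.5466 0.2317 0.025 ] yaw 1.166 rest x 0.1491 y 0.0052
tcp in rest x -0.1637 y -0.0271
```

Request:
step_arm(
  increments=[
    {"claw": 1, "tx": 0, "ty": 0, "tz": 0, "spin": 1.5},
    {"claw": 1, "tx": 0, "ty": 0, "tz": 0, "spin": 3},
    {"claw": 1, "tx": 0, "ty": 0, "tz": 0, "spin": 4.5},
    {"claw": 1, "tx": 0, "ty": 0, "tz": 0, "spin": 6},
    {"claw": 1, "tx": 0, "ty": 0, "tz": 0, "spin": 7.5},
    {"claw": 1, "tx": 0, "ty": 0, "tz": 0, "spin": 9},
    {"claw": 1, "tx": 0, "ty": 0, "tz": 0, "spin": 10.5},
    {"claw": 1, "tx": 0, "ty": 0, "tz": 0, "spin": 12},
  ],
)

```text
time: 8.03
position: [0.5302, -0.0823, 0.201]
tool_rot: [1.151, 2.923, 0.0]
ft_force: [0.4, 0.6, 0.6]
grip_width: 0.998
```

```bash
python3 -c "
from h import *
wl('w8')
im=cv2.imread('pics/w8.png')
cv2.imwrite('pics/w8n.png',cv2.resize(im,None,fx=1,fy=1))
# edge-based yaw: left lower / right upper edge of bar above row 280
p=P('wrist');m=mask(im,*BLUE);m[285:]=0
for side in (0,1):
    pts=[]
    for v in range(180,285,5):
        u=np.flatnonzero(m[v]); 
        if len(u): pts.append((u[0] if side==0 else u[-1],v))
    W=np.array([onz('w',q,.025,p)[:2] for q in pts]);l=cv2.fitLine(W.astype(np.float32),cv2.DIST_HUBER,0,.01,.01).ravel();print(side,'yaw',np.arctan2(l[1],l[0]),pts[::5])
"
```

```text
t 8.0333 tcp [ 0.5302 -0.0823  0.201 ] jaw yaw 0.820 F [0.4162 0.6184 0.6357] rest x -0.1637 y -0.0272
bar px [[121.0, 215.0], [213.0, 121.0], [426.0, 332.0], [333.0, 425.0]] ctr [ 0.5092 -0.0845  0.025 ] len 0.125 yaw -0.014 rest x -0.1648 y -0.0483 tool [ 0.014 -0.016  0.176]
bar px [[301.0, 373.0], [472.0, 373.0], [472.0, 410.0], [301.0, 410.0]] ctr [ 0.5786 -0.0875  0.025 ] len 0.076 yaw 0.820 rest x -0.1713 y 0.0209 tool [-0.0389  0.0292  0.176 ]
0 yaw -0.21651311 [(np.int64(156), 180), (np.int64(134), 205), (np.int64(137), 230), (np.int64(165), 255), (np.int64(194), 280)]
1 yaw 0.014474911 [(np.int64(272), 180), (np.int64(297), 205), (np.int64(322), 230), (np.int64(347), 255), (np.int64(373), 280)]
```

View pics/w8.png

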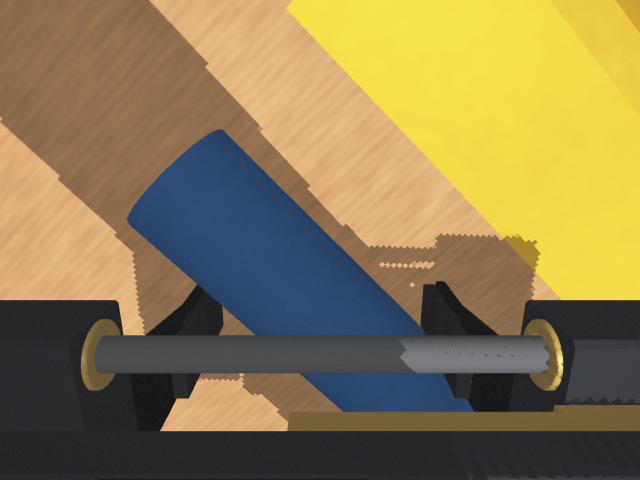

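The bar turned cleanly: its yaw is now about 0.01 against the rest's 0.05, and its upper edge (222,130)-(373,280) is nearly parallel to the rest's foot edge. Next I release, lift and go behind it.

Request:
step_arm(
  increments=[
    {"claw": 1, "tx": 0, "ty": 0, "tz": 0, "spin": -5},
    {"claw": 1, "tx": 0, "ty": 0, "tz": 0, "spin": -10},
    {"claw": 1, "tx": 0, "ty": 0, "tz": -0.02, "spin": -10},
    {"claw": 1, "tx": 0, "ty": 0, "tz": -0.045, "spin": -10},
    {"claw": 1, "tx": 0, "ty": 0, "tz": -0.07, "spin": -10},
    {"claw": 1, "tx": 0, "ty": 0, "tz": -0.08, "spin": -10},
    {"claw": 1, "tx": 0, "ty": 0, "tz": -0.08, "spin": -10},
  ],
)

```text
time: 8.67
position: [0.5312, -0.0825, 0.2837]
tool_rot: [0.889, 3.007, 0.001]
ft_force: [0.3, -0.4, 0.6]
grip_width: 0.999
```

Request:
step_arm(
  increments=[
    {"claw": 1, "tx": -0.004, "ty": -0.006, "tz": 0, "spin": 7},
    {"claw": 1, "tx": -0.008, "ty": -0.012, "tz": 0, "spin": 14},
    {"claw": 1, "tx": -0.012, "ty": -0.018, "tz": 0, "spin": 21},
    {"claw": 1, "tx": -0.016, "ty": -0.025, "tz": 0, "spin": 28},
    {"claw": 1, "tx": -0.02, "ty": -0.031, "tz": 0, "spin": 35},
    {"claw": 1, "tx": -0.025, "ty": -0.038, "tz": 0, "spin": 42},
    {"claw": 1, "tx": -0.029, "ty": -0.044, "tz": 0, "spin": 49},
    {"claw": 1, "tx": -0.033, "ty": -0.05, "tz": 0, "spin": 56},
  ],
)

```text
time: 9.33
position: [0.5299, -0.1426, 0.2789]
tool_rot: [-2.207, -2.233, 0.003]
ft_force: [-0.1, 0.8, 0.2]
grip_width: 1.003
```

```bash
python3 -c "
from h import *
wl('w9')"
```

```text
t 9.3333 tcp [ 0.5299 -0.1426  0.2789] jaw yaw 0.012 F [-0.0733  0.797   0.2004] rest x -0.2238 y -0.0306
bar px [[170.0, 105.0], [483.0, 105.0], [483.0, 194.0], [170.0, 194.0]] ctr [ 0.5312 -0.0815  0.025 ] len 0.175 yaw 0.012 rest x -0.1629 y -0.0261 tool [0.0609 0.0027 0.2539]
```

Request:
step_arm(
  increments=[
    {"claw": 1, "tx": 0, "ty": 0, "tz": 0.025, "spin": 0},
    {"claw": 1, "tx": 0, "ty": 0, "tz": 0.05, "spin": 0},
    {"claw": 1, "tx": 0, "ty": 0, "tz": 0.07, "spin": 0},
    {"claw": 1, "tx": 0.003, "ty": 0, "tz": 0.083, "spin": 0},
    {"claw": 1, "tx": 0.008, "ty": 0, "tz": 0.085, "spin": 0},
    {"claw": 1, "tx": 0.013, "ty": 0, "tz": 0.085, "spin": 0},
    {"claw": 1, "tx": 0.017, "ty": 0, "tz": 0.085, "spin": 0},
    {"claw": 1, "tx": 0.02, "ty": 0, "tz": 0.085, "spin": 0},
  ],
)

```text
time: 10.05
position: [0.5307, -0.1214, 0.1967]
tool_rot: [2.199, 2.242, 0.002]
ft_force: [1.5, -0.0, 0.0]
grip_width: 1.004
```

Request:
step_arm(
  increments=[
    {"claw": 1, "tx": 0.003, "ty": 0, "tz": 0, "spin": 0},
    {"claw": 1, "tx": 0.007, "ty": 0, "tz": 0, "spin": 0},
    {"claw": 1, "tx": 0.011, "ty": 0, "tz": 0, "spin": 0},
    {"claw": 1, "tx": 0.015, "ty": 0, "tz": 0, "spin": 0},
    {"claw": 1, "tx": 0.019, "ty": 0, "tz": 0, "spin": 0},
    {"claw": 1, "tx": 0.023, "ty": 0, "tz": 0, "spin": 0},
    {"claw": 1, "tx": 0.027, "ty": 0, "tz": 0, "spin": 0},
    {"claw": 1, "tx": 0.031, "ty": 0, "tz": 0, "spin": 0},
  ],
)

```text
time: 10.72
position: [0.5296, -0.0909, 0.1958]
tool_rot: [2.202, 2.241, -0.0]
ft_force: [0.1, -0.7, -0.4]
grip_width: 1.001
```

```bash
python3 -c "
from h import *
wl('w10')"
```

```text
t 10.7167 tcp [ 0.5296 -0.0909  0.1958] jaw yaw 0.018 F [ 0.1447 -0.6661 -0.4394] rest x -0.1721 y -0.0282
bar px [[79.0, 297.0], [79.0, 166.0], [570.0, 166.0], [570.0, 297.0]] ctr [ 0.5301 -0.0539  0.025 ] len 0.187 yaw 0.017 rest x -0.1352 y -0.0258 tool [0.037  0.0011 0.1708]
```

Request:
step_arm(
  increments=[
    {"claw": 1, "tx": 0.004, "ty": 0, "tz": 0, "spin": 0},
    {"claw": 1, "tx": 0.008, "ty": 0, "tz": 0, "spin": 0},
    {"claw": 1, "tx": 0.012, "ty": 0, "tz": 0, "spin": 0},
    {"claw": 1, "tx": 0.016, "ty": 0, "tz": 0, "spin": 0},
    {"claw": 1, "tx": 0.02, "ty": 0, "tz": 0, "spin": 0},
    {"claw": 1, "tx": 0.024, "ty": 0, "tz": 0, "spin": 0},
    {"claw": 1, "tx": 0.028, "ty": 0, "tz": -0.001, "spin": 0},
    {"claw": 1, "tx": 0.032, "ty": 0, "tz": -0.001, "spin": 0},
  ],
)

```text
time: 11.43
position: [0.5291, -0.0589, 0.1969]
tool_rot: [2.202, 2.241, 0.0]
ft_force: [0.5, -0.4, 0.0]
grip_width: 1.002
```

Request:
step_arm(
  increments=[
    {"claw": 1, "tx": 0.004, "ty": 0, "tz": 0, "spin": 0},
    {"claw": 1, "tx": 0.008, "ty": 0, "tz": 0, "spin": 0},
    {"claw": 1, "tx": 0.012, "ty": 0, "tz": 0, "spin": 0},
    {"claw": 1, "tx": 0.015, "ty": 0, "tz": 0, "spin": 0},
    {"claw": 1, "tx": 0.018, "ty": 0, "tz": 0, "spin": 0},
    {"claw": 1, "tx": 0.021, "ty": 0, "tz": 0, "spin": 0},
    {"claw": 1, "tx": 0.024, "ty": 0, "tz": 0, "spin": -0.5},
    {"claw": 1, "tx": 0.027, "ty": 0, "tz": 0, "spin": -1},
  ],
)

```text
time: 12.1
position: [0.5287, -0.0324, 0.1969]
tool_rot: [2.182, 2.26, 0.0]
ft_force: [-0.4, -1.6, 0.8]
grip_width: 0.998
```

```bash
python3 -c "
from h import *
wl('w11',.028)"
```

```text
t 12.1 tcp [ 0.5287 -0.0324  0.1969] jaw yaw 0.035 F [-0.396  -1.5513  0.8073] rest x -0.1137 y -0.0261
bar px [[78.0, 168.0], [572.0, 168.0], [572.0, 298.0], [78.0, 298.0]] ctr [0.5288 0.0045 0.028 ] len 0.186 yaw 0.035 rest x -0.0769 y -0.0241 tool [0.0369 0.0014 0.1689]
```

Request:
step_arm(
  increments=[
    {"claw": 1, "tx": 0.003, "ty": 0, "tz": 0, "spin": 0},
    {"claw": 1, "tx": 0.006, "ty": 0, "tz": 0, "spin": 0},
    {"claw": 1, "tx": 0.009, "ty": 0, "tz": 0, "spin": -0.5},
    {"claw": 1, "tx": 0.012, "ty": 0, "tz": 0, "spin": -1},
    {"claw": 1, "tx": 0.015, "ty": 0, "tz": -0.001, "spin": -1},
    {"claw": 1, "tx": 0.018, "ty": 0, "tz": -0.001, "spin": -1},
    {"claw": 1, "tx": 0.021, "ty": 0, "tz": -0.001, "spin": -1},
    {"claw": 1, "tx": 0.024, "ty": 0, "tz": -0.001, "spin": -1},
  ],
)

```text
time: 12.82
position: [0.5277, -0.008, 0.1978]
tool_rot: [2.162, 2.279, -0.0]
ft_force: [0.3, -1.3, 0.6]
grip_width: 1.002
```

Request:
step_arm(
  increments=[
    {"claw": 1, "tx": 0.003, "ty": 0, "tz": 0, "spin": 0},
    {"claw": 1, "tx": 0.006, "ty": 0, "tz": 0, "spin": 0},
    {"claw": 1, "tx": 0.009, "ty": 0, "tz": 0, "spin": 0},
    {"claw": 1, "tx": 0.012, "ty": 0, "tz": 0, "spin": 0},
    {"claw": 1, "tx": 0.015, "ty": 0, "tz": 0, "spin": 0},
    {"claw": 1, "tx": 0.018, "ty": 0, "tz": 0, "spin": 0},
    {"claw": 1, "tx": 0.021, "ty": 0, "tz": 0, "spin": 0},
    {"claw": 1, "tx": 0.024, "ty": 0, "tz": 0, "spin": 0},
  ],
)

```text
time: 13.48
position: [0.5264, 0.016, 0.1978]
tool_rot: [2.162, 2.279, -0.0]
ft_force: [-0.1, -1.5, 1.1]
grip_width: 0.997
```

```bash
python3 -c "
from h import *
wl('w12',.036)"
```

```text
t 13.4833 tcp [0.5264 0.016  0.1978] jaw yaw 0.052 F [-0.1112 -1.5497  1.0803] rest x -0.0653 y -0.0259
bar px [[65.0, 170.0], [590.0, 170.0], [590.0, 308.0], [65.0, 308.0]] ctr [0.5267 0.0527 0.036 ] len 0.189 yaw 0.052 rest x -0.0286 y -0.0238 tool [0.0367 0.0022 0.1618]
```

Bar at x ≈ -0.029, aligned, and pushed gently (about 1.5 N). Now over the crest slowly.

Request:
step_arm(
  increments=[
    {"claw": 1, "tx": 0.002, "ty": 0, "tz": 0, "spin": 0},
    {"claw": 1, "tx": 0.004, "ty": 0, "tz": 0, "spin": 0},
    {"claw": 1, "tx": 0.006, "ty": 0, "tz": 0, "spin": 0},
    {"claw": 1, "tx": 0.008, "ty": 0, "tz": 0, "spin": 0},
    {"claw": 1, "tx": 0.01, "ty": 0, "tz": 0, "spin": 0},
    {"claw": 1, "tx": 0.012, "ty": 0, "tz": 0, "spin": 0},
    {"claw": 1, "tx": 0.014, "ty": 0, "tz": 0, "spin": 0},
    {"claw": 1, "tx": 0.014, "ty": 0, "tz": 0, "spin": 0},
  ],
)

```text
time: 14.2
position: [0.5257, 0.0304, 0.1977]
tool_rot: [-2.161, -2.28, -0.001]
ft_force: [0.4, 0.3, -0.0]
grip_width: 1.003
```

```bash
python3 -c "
from h import *
wl('w13',.031)"
```

```text
t 14.2 tcp [0.5257 0.0304 0.1977] jaw yaw 0.053 F [ 0.3535  0.2549 -0.0131] rest x -0.0508 y -0.0259
bar px [[67.0, 269.0], [67.0, 131.0], [588.0, 131.0], [588.0, 269.0]] ctr [0.5252 0.0806 0.031 ] len 0.188 yaw 0.053 rest x -0.0007 y -0.0239 tool [0.05   0.0022 0.1667]
```

It dropped in: x ≈ -0.001, force gone. I'll back off, lift and check.

Request:
step_arm(
  increments=[
    {"claw": 1, "tx": -0.01, "ty": 0, "tz": -0.005, "spin": 0},
    {"claw": 1, "tx": -0.03, "ty": 0, "tz": -0.02, "spin": 0},
    {"claw": 1, "tx": -0.05, "ty": 0, "tz": -0.045, "spin": 0},
    {"claw": 1, "tx": -0.07, "ty": 0, "tz": -0.07, "spin": 0},
    {"claw": 1, "tx": -0.09, "ty": 0, "tz": -0.1, "spin": 0},
    {"claw": 1, "tx": -0.1, "ty": 0, "tz": -0.12, "spin": 0},
    {"claw": 1, "tx": -0.1, "ty": 0, "tz": -0.12, "spin": 0},
    {"claw": 1, "tx": -0.1, "ty": 0, "tz": -0.12, "spin": 0},
  ],
)

```text
time: 14.92
position: [0.5312, -0.0719, 0.3194]
tool_rot: [2.164, 2.274, 0.003]
ft_force: [-0.4, 0.2, -0.9]
grip_width: 0.999
```

```bash
python3 -c "
from h import *
wl('w14',.031);wl('w15',.031)
cv2.imwrite('pics/scene9.png',imaging.get_image('scene'))
im=cv2.imread('pics/scene9.png')
for c in blobs(mask(im,*GRN)): print('grn',cv2.boundingRect(c))
w=cv2.imread('pics/w15.png');cv2.imwrite('pics/fin.png',np.hstack([w[:300,:400],cv2.resize(im[170:320,220:420],(400,300))]))"
```

```text
t 14.9167 tcp [ 0.5312 -0.0719  0.3194] jaw yaw 0.050 F [-0.376   0.2464 -0.9415] rest x -0.1532 y -0.0256
bar px [[175.0, 0.0], [467.0, 0.0], [467.0, 30.0], [175.0, 30.0]] ctr [0.5253 0.0634 0.031 ] len 0.171 yaw 0.050 rest x -0.0179 y -0.0247 tool [ 0.1355 -0.0002  0.2883]
t 14.9667 tcp [ 0.5307 -0.0707  0.3178] jaw yaw 0.051 F [-0.0857  0.9509 -0.5232] rest x -0.1521 y -0.0261
bar px [[177.0, 32.0], [177.0, 0.0], [472.0, 0.0], [472.0, 32.0]] ctr [0.5257 0.064  0.031 ] len 0.172 yaw 0.051 rest x -0.0173 y -0.0242 tool [0.1347 0.0018 0.2869]
grn (378, 195, 22, 39)
```

View pics/fin.png

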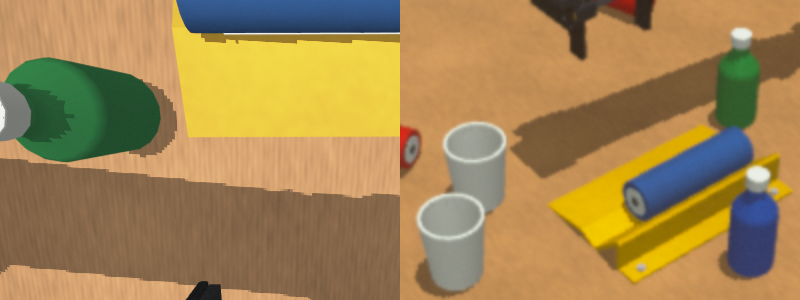

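The picture shows the bar lying in the V along the back wall with both ends inside. The bottles and both cups are standing, with the green bottle's pixel box unchanged. Handing in.

```bash
python3 -c "
from bench import workorder
print(workorder.close_job())"
```

```text
the job is handed in; nothing more can be done
None
```

The bar is seated in the V of the rest, and I handed the job in at about 15 s of the 64 s allowed. No verdict was reported.

**What I did:** I found everything from the three cameras and rolled the bar with both open fingertips on its side. My attempt to steer it straight by spinning the gripper while pushing failed. The bar kept rolling about 0.22 rad askew and drifted sideways.

To fix that, I straddled it loosely with the open fingers and turned it on the table with a gentle couple. I then rolled it straight up the ramp and let it drop into the V.

**Last checks:**
- **Seating:** with the fingers still near it, the bar measured x about -1 mm and y about -24 mm in the rest's frame. The limits are ±7 mm and ±42 mm.
- **Alignment:** the bar was parallel to the V within about 0.01 rad.
- **Force:** the wrist force stayed under about 2 N in every reading taken.
- **Surroundings:** the last picture shows the bottles and cup standing. I confirmed the green bottle had not moved by its unchanged pixel outline. The blue bottle and the cup I judged only by eye.
- **Disagreement:** after I backed off, the wrist view cut the bar off at the image edge, so its x reading of -17 mm is not valid. The y (-24 mm) and angle readings still agreed.

I viewed 11 pictures, one over the budget. One of those was wasted on a repeat view after a move call was refused for missing keys.

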